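Vessels back into their own drip trays

TASK

Three vessels are standing in one another's steel drip trays: sort them out so that the square bottle stands in the square tray with its sides parallel to the tray's, the beaker in the middle of the large round tray, and the little dropper bottle in the middle of the small round tray. Stand one of them on the empty black rubber mat while you make room. Keep all three upright throughout, and leave the timer and the open aluminium dish where they are.

Things in the scene. Friction and masses are not known exactly. Their poses are not given: they have to be found in the camera images.
- bottle: Square clear plastic sample bottle with a white screw cap, 62 x 62 mm across the flats, 142 mm tall, about 0.12 kg. The flats run straight up to about 100 mm, then the shoulder; the cap is round, 48 mm across, from 118 to 142 mm above the underside: grip it by the cap or across the flats. Origin: centre of the underside; z up, x and y square to the flats. At the start it stands in the large round tray.
- beaker: Small clear beaker, 50 mm across the wall, 58 mm over the flared rim and 70 mm tall (the rim is the top 9 mm; it holds best gripped low on the straight wall, 30 to 45 mm up, as the flare gives a poor hold), about 0.09 kg. Origin: centre of the underside; z up. At the start it stands in the small round tray.
- dropper: Little round amber dropper bottle with black rubber bulb, 102 mm tall, about 0.07 kg: body 33 mm across up to 70 mm, collar 24 mm across up to 77 mm, bulb 13 mm across above. Origin: centre of the underside; z up. At the start it stands in the square tray.
- tray_square: Square steel drip tray, fixed to the bench, 92 x 92 mm outside, 82 x 82 mm inside, floor 3 mm thick, top of the wall (rolled rim) 16 mm above the bench. Home of the square bottle. Origin: centre of the underside, on the bench; x and y along the sides, z up.
- tray_large: Large round steel drip tray, fixed to the bench, 106 mm across outside, 96 mm inside, floor 3 mm thick, top of the rim 16 mm above the bench. Home of the beaker. Origin: centre of the underside; z up.
- tray_small: Small round steel drip tray, fixed to the bench, 74 mm across outside, 64 mm inside, floor 3 mm thick, top of the rim 16 mm above the bench. Home of the dropper bottle. Origin: centre of the underside; z up.
- mat: Plain square black rubber mat, 110 x 110 x 3 mm, fixed flat on the bench, empty at the start: the spot for setting one vessel aside. Origin: centre of its underside; z up.
- timer: Grey square kitchen timer with buttons, 58 x 58 x 18 mm, loose, lying among the trays; to be left where it is. Origin: centre of the underside.
- dish: Open round aluminium dish, 64 mm across and 21 mm tall, loose, lying among the trays; to be left where it is. Origin: centre of the underside.
Things that resemble listed ones, but are neither listed nor needed, are in the scene too. Leave any blue look-alike of the tray_small alone.

How it is judged:
On the way:
1. one of the three vessels has been stood on the rubber mat and let go (((horizontal distance between bottle and mat below 0.04 m and z of bottle in the frame of mat below 0.008 m and angle between bottle's own z axis and vertical below 0.1 rad and contact force between bottle and the fingers below 0.05 N) or (horizontal distance between beaker and mat below 0.04 m and z of beaker in the frame of mat below 0.008 m and angle between beaker's own z axis and vertical below 0.1 rad and contact force between beaker and the fingers below 0.05 N) or (horizontal distance between dropper and mat below 0.04 m and z of dropper in the frame of mat below 0.008 m and angle between dropper's own z axis and vertical below 0.1 rad and contact force between dropper and the fingers below 0.05 N))), for 0.2 s.
At the end, for the whole second after the job is handed in: Bottle on the floor of the square tray within 14 mm of its centre and parallel to it within 14 degrees (any quarter turn); beaker in the large round tray within 15 mm of centre; dropper bottle in the small round tray within 12 mm of centre; all upright, released, at rest (horizontal distance between bottle and tray_square below 0.014 m and z of bottle in the frame of tray_square below 0.008 m and angle between each of bottle, beaker, dropper's own z axis and vertical below 0.1 rad and linear speed of each of bottle, beaker, dropper below 0.02 m/s and angular speed of each of bottle, beaker, dropper below 0.2 rad/s and contact force between each of bottle, beaker, dropper and the fingers below 0.05 N and horizontal distance between beaker and tray_large below 0.015 m and z of beaker in the frame of tray_large below 0.008 m and horizontal distance between dropper and tray_small below 0.012 m and z of dropper in the frame of tray_small below 0.008 m and (angle between the x axis of bottle and the x axis of tray_square, either way round below 0.25 rad or angle between the x axis of bottle and the y axis of tray_square, either way round below 0.25 rad)); the robot touches nothing.
It fails at once if a vessel is tipped by more than about 30 degrees (angle between any of bottle, beaker, dropper's own z axis and vertical above 0.52 rad).
It fails at once if the timer or the open dish is shifted by more than 20 mm (distance of any of timer, dish from where it was at the start of the episode above 0.02 m).
It also fails if it takes over 120 s, if anything falls off the work surface, if the arm or the gripper's body presses on something with over 40 N, if the wrist force passes 120 N, or if a joint passes its speed limit or range.

ROBOT

A 6-joint arm with a two-finger parallel gripper is mounted at the origin on a cart in front of the work surface, level with it; the furniture and walls round the work are solid. World frame = base frame: x ahead of the robot, y to its left, z up, the work surface at z = 0. Lengths are in m, angles in rad, forces in N, time in s.
With the tool pointing down it reaches from about 0.325 to 0.775 m from the base axis. Payload 5.5 kg.
Tool frame: the origin (TCP) lies between the finger pads; the fingertips stand 8 mm ahead of it and the grasp point (between the pads) lies 11 mm behind it (tcp_to_tips is the distance from the TCP to the fingertips, in m); z points along the fingers, y is the direction in which the jaws open and shut (so a half turn about z gives the same grasp; the last joint's range is limited). The gripper opens to 88 mm and grips with 3 to 60 N. Pads are 20 mm wide; open, the fingers measure 115 mm over their backs; the gripper's body (75 mm by 178 mm) begins 61 mm behind the grasp point.
Start: joints at [-1.236, 0.091, 1.231, -0, 1.82, -0.057], TCP at [0.229, -0.555, 0.231] pointing down, gripper open.
Joint ranges: [-2.87, 2.87], [-0.86, 2.18], [0.17, 2.46], [-1.51, 4.65], [0.06, 2.69], [-2.65, 2.65]. Speed limits (rad/s): [2.57, 2.57, 3.01, 3.14, 3.14, 3.14].

INTERFACE

Orientations are given as a unit quaternion [w, x, y, z].
In Python, from bench import * gives the robot as it stands. Calls block until the motion is done:
- move_to(position, orientation): joint-space move of the TCP to a pose.
- move_l(position, speed=0.15, orientation=None): straight line of the TCP; orientation=None keeps the orientation; speed is the mean speed in m/s.
- movej(angles): joint-space move.
- gripper_open() and close(): open the fingers fully, or close them until they stop; the grip force is fixed at half the most.
- hold(seconds).
- inverse_kinematics(position, orientation): joint angles nearest the present ones, or None.
- state(): the state.
- get_image(name): name is "side" or "top" or "wrist"; returns a dict with "frame" (480x640x3 uint8, blue, green, red), "depth" (480x640 float32, m along the optical axis (not along the pixel's ray), 0 where there is no reading), "camera_matrix" (3x3 intrinsics, pixels), "view" (4x4, takes a point from world to camera coordinates). Camera axes: x right, y up, looking along -z (the intrinsics and any distortion apply to the point x, -y, -z); pixel columns grow to the right and rows downward; lengths in m; the calibration is good to about 2 mm. A picture is of the moment at which its call begins.
A pose or a line that the arm cannot do raises IKError and nothing moves.
- job_done(): hands the job in, once; it reports no verdict.
The state is a dict: "time": time; "joint_pos": joint angles; "dq": joint speeds; "joint_torque": joint torques, N m; "ee_pos": TCP position; "ee_rot": TCP orientation; "ft_force": force on the tool from outside, world axes, zero at the start; "moment": the same for the moment, N m; "finger_gap": finger opening in m.
Only numpy, scipy, OpenCV 4.12 (cv2) and the standard library are available. Lean on these libraries where they do the work, as an engineer would, in place of code of your own. Each camera call takes 0.05 s, during which the arm holds its last target.

## Working session

There is one attempt and no reset: what is moved stays moved. The work goes in short steps, each a Python script; the robot and the scene stay as the last script left them, time stands still between calls to the robot, and variables do not carry over. Pictures are saved under pics/ and viewed, and the job is handed in when it is done.

```bash
ls; mkdir -p pics; python3 - <<'E'
from bench import *
import cv2
for n in("top","side","wrist"):
    im=get_image(n); cv2.imwrite(f"pics/{n}0.png",im["frame"]); print(n,im["camera_matrix"],im["view"])
s=state();print(s)
E
```

```text
pics
top [[517.72796995   0.         316.95913262]
 [  0.         517.72796995 241.94080498]
 [  0.           0.           1.        ]] [[ 0.0166318  -0.99933242 -0.03252835  0.0169454 ]
 [ 0.99778311  0.0144918   0.06495267 -0.5795316 ]
 [-0.06443792 -0.03353652  0.99735804 -0.87197081]
 [ 0.          0.          0.          1.        ]]
side [[543.82187673   0.         318.2298399 ]
 [  0.         543.82187673 241.05492026]
 [  0.           0.           1.        ]] [[-0.58811183  0.80872229  0.00963015  0.32677204]
 [-0.68628644 -0.50530463  0.52314257  0.35836639]
 [ 0.42794322  0.30105729  0.85219077 -1.28252395]
 [ 0.          0.          0.          1.        ]]
wrist [[344.0699728    0.         320.93442567]
 [  0.         344.0699728  235.72105717]
 [  0.           0.           1.        ]] [[ 3.80820386e-01 -9.24648675e-01 -8.13476554e-04 -5.99527709e-01]
 [ 8.90582994e-01  3.67026613e-01 -2.68613844e-01  3.30816316e-02]
 [ 2.48672002e-01  1.01569159e-01  9.63247601e-01 -3.90280723e-01]
 [ 0.00000000e+00  0.00000000e+00  0.00000000e+00  1.00000000e+00]]
{'time': 0.15, 'joint_pos': array([-1.23568167e+00,  9.16954688e-02,  1.23159560e+00, -4.30598685e-05,
        1.81980821e+00, -5.67105224e-02]), 'dq': array([ 0.00011888, -0.00335304, -0.00338078, -0.00051286, -0.00166339,
       -0.00134778]), 'joint_torque': array([ 2.10526974e-03, -4.47043490e+01, -4.06908023e+01,  6.99275010e-02,
        2.74213945e-02, -1.21230587e-04]), 'ee_pos': array([ 0.22903471, -0.55433523,  0.22976862]), 'ee_rot': array([-7.43127426e-04,  9.80871183e-01,  1.94656503e-01, -1.25191961e-04]), 'ft_force': array([-0.81001316, -0.24278966,  0.7973966 ]), 'moment': array([ 0.00156889, -0.00891436,  0.01022685]), 'finger_gap': 0.08788613174919398}
```

View pics/top0.png

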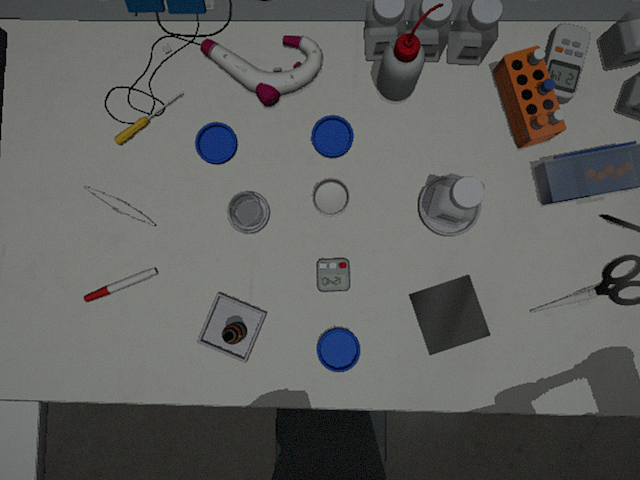

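View pics/side0.png

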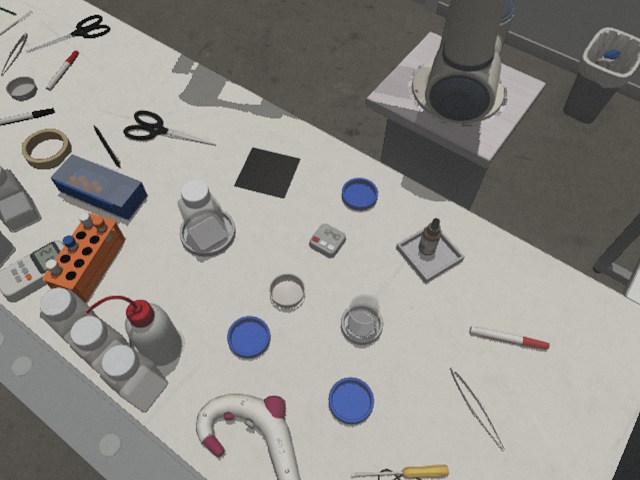

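The top view shows the following.

| Thing | Pixel |
|---|---|
| Bottle in the large tray | cap (466,192), tray (450,205) |
| Beaker in the small steel tray | (249,212) |
| Dropper in the square tray | (235,330) |
| Empty mat | (449,314) |
| Timer | (333,274) |
| Open dish | (331,196) |

These could be mistaken for what I want:
- **Small steel tray:** the blue trays at (216,143), (332,136) and (338,348), and the dish at (331,196).
- **Square bottle:** the white-capped bottles at (385,28), (432,35), (472,30) and at the right edge, and the wash bottle at (400,75).

I choose the bottle standing in the round steel tray at (450,205), the steel tray under the beaker at (249,212), and the black mat. I'll check these in close crops.

```bash
python3 - <<'E'
import cv2,numpy as np
t=cv2.imread("pics/top0.png")
def c(u,v,r=48): return cv2.resize(t[v-r:v+r,u-r:u+r],(390,290) if 0 else (384,384),interpolation=cv2.INTER_CUBIC)
a=np.hstack([c(449,203),c(249,212)]);b=np.hstack([c(233,326),c(331,196)])
cv2.imwrite("pics/crop1.png",a);cv2.imwrite("pics/crop2.png",b)
E
```

```text
(no output)
```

View pics/crop1.png

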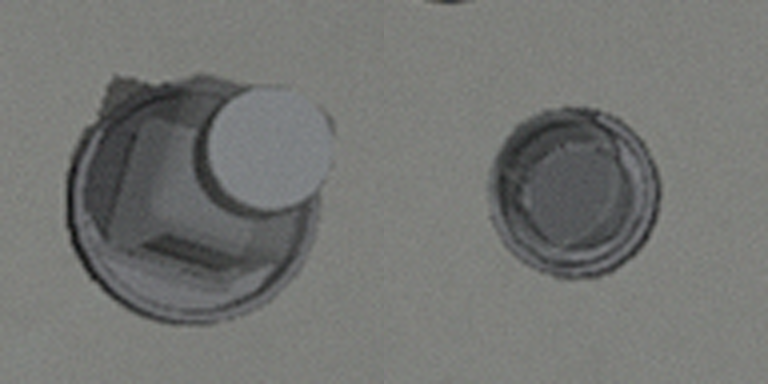

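View pics/crop2.png

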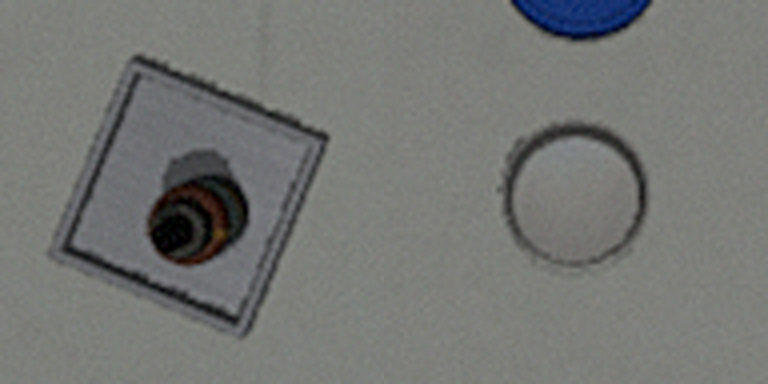

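The crops confirm the choice: white cap at (468,192) over the large steel tray, clear beaker in the steel tray at (249,212), dropper in the square tray, and the dish separate and empty. Next I'll measure with contours, depth and rays.

```bash
cat > h.py <<'E'
from bench import *
import cv2,numpy as np
def ray(im,u,v,z):
    K,V=im["camera_matrix"],im["view"]; R=V[:3,:3];t=V[:3,3]
    d=np.array([(u-K[0,2])/K[0,0],-(v-K[1,2])/K[1,1],-1.0]); d=R.T@d; c=-R.T@t
    return (c+d*(z-c[2])/d[2])
def proj(im,p):
    K,V=im["camera_matrix"],im["view"]; q=V[:3,:3]@np.array(p)+V[:3,3]
    return np.array([K[0,2]+K[0,0]*q[0]/-q[2],K[1,2]-K[1,1]*q[1]/-q[2]])
def cloud(im):
    K,V=im["camera_matrix"],im["view"];D=im["depth"]
    v,u=np.mgrid[:480,:640]
    P=np.stack([(u-K[0,2])/K[0,0]*D,-(v-K[1,2])/K[1,1]*D,-D],-1)-V[:3,3]
    P=P@V[:3,:3]; P[D==0]=np.nan
    return P
def q(yaw): # tool down; jaw (tool y) at angle
    # Rz(yaw)*Rx(pi): tool x=(cos,sin), tool y = (sin,-cos)
    return np.array([0,np.cos(yaw/2),np.sin(yaw/2),0])
E
python3 - <<'E'
from h import *
T=get_image("top");S=get_image("side");np.savez("p0.npz",**{n+k:i[k] for n,i in(("T",T),("S",S)) for k in i})
P=cloud(T)
def circ(xy):
    A=np.c_[2*xy,np.ones(len(xy))];s=np.linalg.lstsq(A,(xy**2).sum(1),rcond=None)[0]
    return s[:2],np.sqrt(s[2]+s[0]**2+s[1]**2)
for n,(u,v) in dict(large=(449,205),small=(249,212),square=(234,326),mat=(449,314),dish=(331,196),timer=(333,274)).items():
    r=55; Q=P[v-r:v+r,u-r:u+r].reshape(-1,3)
    print(n,ray(T,u,v,0.0).round(3))
    for a,b in((.002,.006),(.008,.012),(.012,.02),(.02,.06),(.06,.08),(.08,.11),(.11,.15)):
        m=(Q[:,2]>a)&(Q[:,2]<b); 
        if m.sum()>8: print('  ',a,b,m.sum(),np.median(Q[m],0).round(4),Q[m].min(0).round(3),Q[m].max(0).round(3))
print(np.nanmedian(P[200:400,350:400,2]))
# cap
f=T["frame"]; m=cv2.inRange(f[150:230,410:500],(120,120,120),(255,255,255))
g=cv2.cvtColor(f,cv2.COLOR_BGR2GRAY); print(g[192,468],g[205,440],g[250,400])
E
```

```text
large [ 0.649 -0.204  0.   ]
   0.002 0.006 2147 [ 0.6298 -0.1859  0.0029] [ 0.552 -0.297  0.002] [ 0.746 -0.107  0.006]
   0.008 0.012 75 [ 0.6272 -0.1707  0.01  ] [ 0.595 -0.241  0.008] [ 0.693 -0.148  0.012]
   0.012 0.02 458 [ 0.6251 -0.1778  0.016 ] [ 0.595 -0.253  0.012] [ 0.699 -0.148  0.02 ]
   0.02 0.06 243 [ 0.6284 -0.1741  0.0406] [ 0.598 -0.215  0.02 ] [ 0.681 -0.148  0.06 ]
   0.06 0.08 135 [ 0.6277 -0.174   0.0699] [ 0.613 -0.216  0.06 ] [ 0.682 -0.163  0.08 ]
   0.08 0.11 444 [ 0.6308 -0.1781  0.1049] [ 0.613 -0.234  0.08 ] [ 0.684 -0.162  0.11 ]
   0.11 0.15 1287 [ 0.6453 -0.1934  0.1437] [ 0.617 -0.231  0.11 ] [ 0.681 -0.167  0.149]
small [0.632 0.148 0.   ]
   0.002 0.006 2334 [0.633  0.1468 0.0028] [0.535 0.05  0.002] [0.731 0.249 0.006]
   0.008 0.012 67 [0.6411 0.1593 0.0094] [0.597 0.113 0.008] [0.728 0.205 0.012]
   0.012 0.02 390 [0.6338 0.1427 0.0162] [0.595 0.112 0.012] [0.727 0.231 0.02 ]
   0.02 0.06 255 [0.634  0.1556 0.0391] [0.596 0.122 0.02 ] [0.725 0.231 0.06 ]
   0.06 0.08 328 [0.6331 0.1548 0.0701] [0.598 0.119 0.06 ] [0.658 0.174 0.076]
square [0.4
[... 793 characters left out ...]
002] [0.761 0.102 0.006]
   0.008 0.012 46 [6.886e-01 3.000e-04 9.800e-03] [ 0.641 -0.025  0.008] [0.747 0.034 0.012]
   0.012 0.02 232 [0.735  0.0024 0.0164] [ 0.631 -0.031  0.012] [0.757 0.038 0.02 ]
   0.02 0.06 110 [0.664  0.0099 0.022 ] [ 0.629 -0.026  0.02 ] [0.75  0.036 0.024]
timer [ 0.525 -0.002  0.   ]
   0.002 0.006 2157 [ 5.225e-01 -1.000e-04  2.700e-03] [ 0.43  -0.097  0.002] [0.622 0.095 0.006]
   0.008 0.012 34 [0.5419 0.001  0.01  ] [ 0.497 -0.03   0.008] [0.553 0.027 0.012]
   0.012 0.02 953 [ 0.5233 -0.0011  0.0168] [ 0.433 -0.029  0.012] [0.552 0.027 0.02 ]
   0.02 0.06 51 [ 0.54   -0.0021  0.0206] [ 0.499 -0.027  0.02 ] [0.549 0.025 0.024]
0.0007002033731782274
129 99 130
```

```bash
cat > m.py <<'E'
from h import *
def sel(P,c,r,a,b):
    m=(np.hypot(P[...,0]-c[0],P[...,1]-c[1])<r)&(P[...,2]>a)&(P[...,2]<b); return P[m]
def circ(xy,R):
    xy=xy[:,:2]
    from scipy.optimize import least_squares
    s=least_squares(lambda p:np.hypot(*(xy-p).T)-R,xy.mean(0),loss='soft_l1',f_scale=.001)
    return s.x.round(4),len(xy)
def mec(Q): 
    c,r=cv2.minEnclosingCircle((Q[:,:2]*1000).astype(np.float32)); return np.round(c,1),round(r,1)
def rect(Q): return cv2.minAreaRect((Q[:,:2]*1000).astype(np.float32))
E
python3 - <<'E'
from m import *
T=get_image("top");S=get_image("side")
for n,I in(("T",T),("S",S)):
    P=cloud(I); print(n)
    for k,c,R in(("large",(.647,-.2),.0505),("small",(.632,.148),.0345)):
        Q=sel(P,c,R+.01,.014,.018); Q=Q[np.hypot(*(Q[:,:2]-c).T)>R-.008]; print(k,circ(Q,R),mec(Q))
    print("square",rect(sel(P,(.4315,.172),.07,.014,.0185)))
    print("mat",rect(sel(P,(.4587,-.2),.08,.0015,.006)))
    Q=sel(P,(.645,-.193),.05,.139,.150);print("cap",mec(Q),np.median(Q,0))
    Q=sel(P,(.645,-.193),.06,.085,.106);print("shoulder",rect(Q))
    Q=sel(P,(.633,.148),.05,.066,.080);print("beaker",mec(Q),circ(Q,.0275),np.median(Q[:,2]))
    Q=sel(P,(.4265,.16),.03,.062,.072);print("collar/body",mec(Q),np.median(Q,0))
    Q=sel(P,(.4265,.16),.03,.090,.12);print("bulb",mec(Q),np.median(Q,0))
    Q=sel(P,(.4265,.16),.03,.098,.12);print("bulbtop",len(Q),np.median(Q,0))
    Q=sel(P,(.663,.003),.05,.015,.03);print("dish",mec(Q))
    Q=sel(P,(.525,-.001),.045,.013,.03);print("timer",rect(Q))
E
```

```text
T
large (array([ 0.6474, -0.2004]), 303) (array([ 647.1, -199.9]), 52.9)
small (array([0.6313, 0.1486]), 197) (array([631. , 148.3]), 37.1)
square ((431.5874938964844, 172.05860900878906), (92.40460205078125, 92.45220947265625), 68.6293716430664)
mat ((459.0128173828125, -199.8807373046875), (157.9259796142578, 158.74908447265625), 37.36841583251953)
cap (array([ 649.3, -198.6]), 23.8) [ 0.64864379 -0.19809963  0.14499697]
shoulder ((649.0393676757812, -198.4847869873047), (61.4152946472168, 61.32143020629883), 72.20233917236328)
beaker (array([627.7, 147.9]), 30.3) (array([0.6293, 0.1472]), 286) 0.07053369420669883
collar/body (array([425.2, 162.2]), 16.1) [0.42948897 0.15508829 0.0643543 ]
bulb (array([424.9, 162.1]), 6.5) [0.42544507 0.16063243 0.10071075]
bulbtop 52 [0.42497739 0.16155701 0.10122993]
dish (array([659.8,   4.7]), 32.2)
timer ((524.643798828125, -1.635782241821289), (54.85026168823242, 55.11924362182617), 3.8231239318847656)
S
large (array([ 0.6488, -0.1986]), 222) (array([ 649.3, -197.7]), 53.3)
small (array([0.6323, 0.1497]), 184) (array([632.6, 150.1]), 37.1)
square ((432.6168212890625, 173.33169555664062), (92.8944091796875, 93.50039672851562), 68.35572814941406)
mat ((460.3287048339844, -203.4202423095703), (158.4308624267578, 151.113525390625), 31.107120513916016)
cap (array([ 651.3, -197.8]), 24.3) [ 0.65180802 -0.19513025  0.14416015]
shoulder ((651.2059326171875, -196.122802734375), (62.4600944519043, 61.60658645629883), 72.79521942138672)
beaker (array([627.7, 149.6]), 30.8) (array([0.6307, 0.1494]), 248) 0.07003856747091625
collar/body (array([427.3, 163.7]), 15.7) [0.43520079 0.16539031 0.06499433]
bulb (array([426. , 163.4]), 6.9) [0.42873348 0.16433768 0.09906815]
bulbtop 32 [0.42745019 0.16420495 0.10160068]
dish (array([660.1,   5.7]), 33.0)
timer ((526.065185546875, 0.5503463745117188), (56.580753326416016, 55.53649139404297), 2.9819321632385254)
```

Depth reads well on both views and they agree within about 3 mm, so I average them. Plan: bottle to mat, beaker to large tray, dropper to small tray, bottle to square tray. First the bottle, gripped by its cap.

```bash
cat > mv.py <<'E'
from m import *
def pick(x,y,z,yaw,up):
    move_to([x,y,up],q(yaw)); move_l([x,y,z],.12); close(); hold(.2)
    print("gap",state()["finger_gap"])
    s0=state()["ft_force"]; move_l([x,y,up],.12); print("gap",state()["finger_gap"],"yaw ok",state()["ft_force"]-s0,state()["time"])
def carry(x,y,z,yaw,up):
    p=state()["ee_pos"]
    move_l([x,y,up],.2,q(yaw)); move_l([x,y,z+.02],.12); move_l([x,y,z+.001],.04)
    print("F",state()["ft_force"]); 
def release(x,y,up):
    gripper_open(); hold(.3); move_l([x,y,up],.12); print(state()["time"])
E
python3 - <<'E'
from mv import *
d=np.deg2rad
for p,y in(((.65,-.198,.127),d(72.5)),((.65,-.198,.24),d(72.5)),((.459,-.2015,.24),d(72.5)),((.432,.1727,.127),d(68.5)),((.432,.1727,.24),d(68.5)),((.629,.1485,.03),1.85)):
    print(p,inverse_kinematics(p,q(y)))
pick(.650,-.198,.127,d(72.5),.24)
im=get_image("side");cv2.imwrite("pics/s1.png",im["frame"])
E
```

```text
(0.65, -0.198, 0.127) [-3.45744271e-01  3.09491019e-01  1.16677943e+00 -4.44089210e-16
  1.66532220e+00 -4.03116523e-02]
(0.65, -0.198, 0.24) [-3.45744271e-01  3.16998586e-01  9.58007350e-01 -4.44089210e-16
  1.86658672e+00 -4.03116523e-02]
(0.459, -0.2015, 0.24) [-4.81545197e-01 -1.72180625e-01  1.47036482e+00 -4.44089210e-16
  1.84340845e+00 -1.76112578e-01]
(0.432, 0.1727, 0.127) [ 3.07161214e-01 -2.74081364e-01  1.75706884e+00 -4.44089210e-16
  1.65860518e+00  6.82407004e-01]
(0.432, 0.1727, 0.24) [ 3.07161214e-01 -2.69240379e-01  1.55338114e+00 -4.44089210e-16
  1.85745189e+00  6.82407004e-01]
(0.629, 0.1485, 0.03) [ 1.79211644e-01  2.64855630e-01  1.39367404e+00 -4.44089210e-16
  1.48306298e+00 -9.99920295e-02]
gap 0.04800905501493063
gap 0.04820992883484739 yaw ok [-0.42040769  0.30542003 -1.97322774] 5.4333
```

View pics/s1.png

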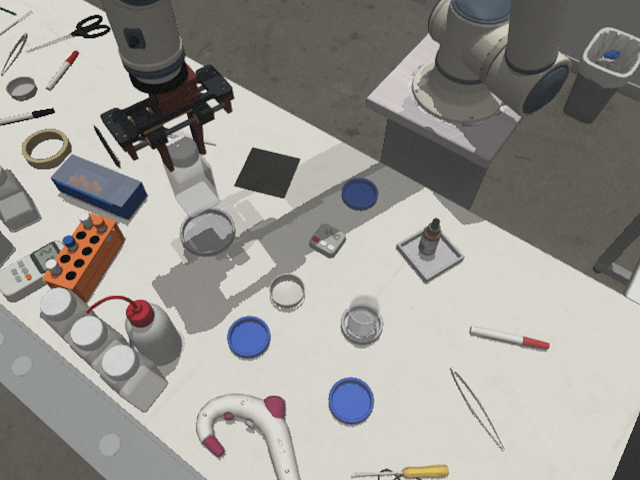

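The bottle hangs upright from the fingers at (185,175), clear of the large tray at (207,232). Now it goes to the mat, then I'll lift the beaker.

```bash
python3 - <<'E'
from mv import *
d=np.deg2rad
carry(.459,-.2015,.127,d(72.5),.24); release(.459,-.2015,.24)
im=get_image("side");cv2.imwrite("pics/s2a.png",im["frame"])
# beaker: grasp 38 mm up -> 0.041 - 0.011
move_to([.629,.1485,.22],q(1.85))
T=get_image("top");P=cloud(T);Q=sel(P,(.459,-.2015),.05,.139,.150);print("cap",mec(Q),np.median(Q[:,2]))
Q=sel(P,(.459,-.2015),.06,.085,.106);print("shoulder",rect(Q))
pick(.629,.1485,.031,1.85,.17)
im=get_image("side");cv2.imwrite("pics/s2.png",im["frame"])
E
```

```text
F [ 0.15510524 -0.85214718 -1.55580111]
10.3
cap (array([ 458.9, -202.2]), 23.8) 0.14495073183443002
shoulder ((459.10003662109375, -201.8200225830078), (60.948486328125, 61.13050079345703), 72.15771484375)
gap 0.05495515676527834
gap 0.05494242740966766 yaw ok [ 0.20497313  0.25187434 -3.31440327] 15.625
```

View pics/s2.png

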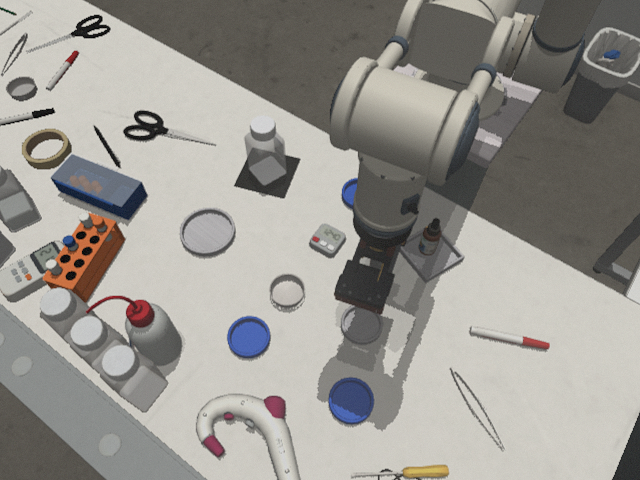

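The bottle stands on the mat at (265,160). The gap on the beaker is 55 mm instead of 50, so I'll check how it hangs before carrying it.

```bash
python3 - <<'E'
from mv import *
im=get_image("wrist");f=im["frame"]; cv2.imwrite("pics/w2.png",f)
s=get_image("side");g=s["frame"][230:350,300:460];cv2.imwrite("pics/s2c.png",cv2.resize(g,(800,600),interpolation=cv2.INTER_CUBIC))
print(state()["ft_force"],state()["finger_gap"],state()["ee_pos"])
for n,I in(("w",im),("s",s)):
    Q=sel(cloud(I),(.629,.1485),.04,.06,.24)
    h,e=np.histogram(Q[:,2],np.arange(.12,.25,.01)); print(n,h)
E
```

```text
[-0.3175935   0.09392274 -0.76988359] 0.05474584873191507 [0.62867842 0.14841533 0.16894052]
w [   0    0 2225 1280 1949 1995 1832 1859 4627 1867 1005  810]
s [ 0  0  0  0  0 32 56 50 14  0  0  0]
```

View pics/w2.png

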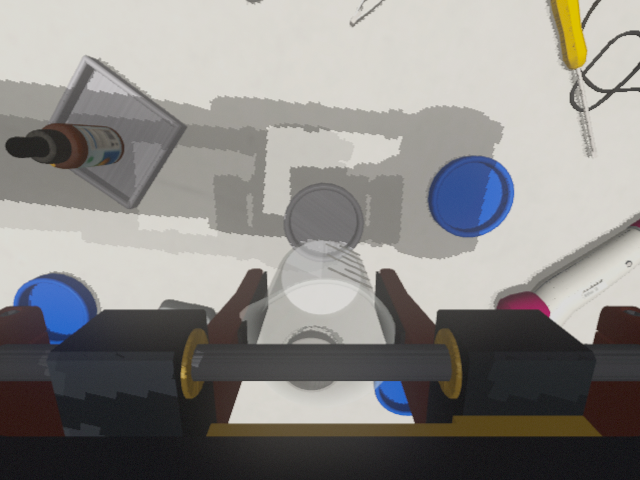

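View pics/s2c.png

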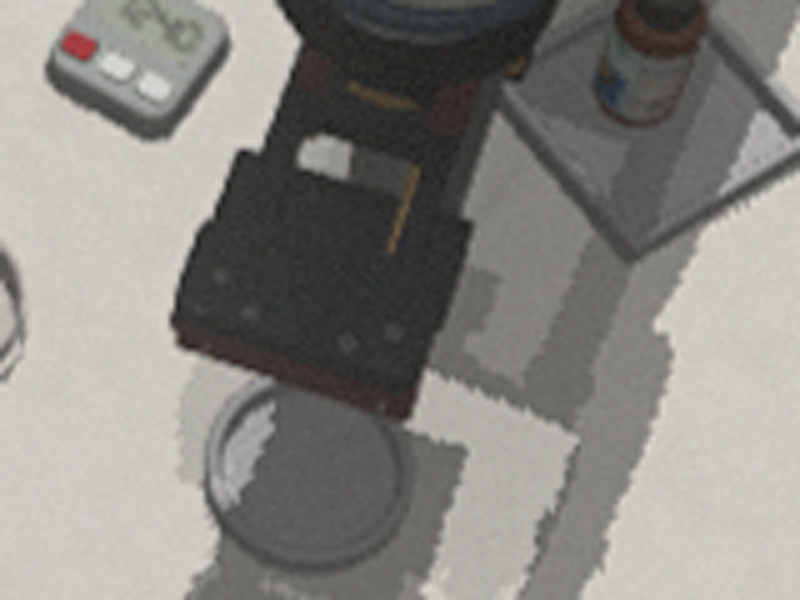

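```bash
python3 - <<'E'
from mv import *
im=get_image("wrist");P=cloud(im)
Q=sel(P,(.629,.1485),.06,.125,.15); print(len(Q),np.percentile(Q[:,2],[0,5,50,95]))
f=P[285,320],P[270,320],P[300,320],P[285,300],P[285,340]; print(np.round(f,4))
R=P[265:312,285:358].reshape(-1,3); R=R[(R[:,2]>.13)&(R[:,2]<.16)]
A=np.c_[R[:,:2],np.ones(len(R))];print(len(R),np.linalg.lstsq(A,R[:,2],rcond=None)[0],mec(R))
E
```

```text
2180 [0.14120776 0.14253768 0.14374972 0.14892258]
[[0.6287 0.142  0.143 ]
 [0.6209 0.1701 0.1945]
 [0.6312 0.1332 0.1435]
 [0.614  0.1687 0.2105]
 [0.6282 0.1714 0.2075]]
1817 [ 0.01918512 -0.07959019  0.14281404] (array([630.5, 137.5]), 20.4)
```

The beaker is roughly upright but the finger tops are on the flare. I'll set it down and regrip about 5 mm lower, with the tips just above the tray rim.

```bash
python3 - <<'E'
from mv import *
x,y=.629,.1485
move_l([x,y,.05],.12); move_l([x,y,.031],.04); gripper_open(); hold(.3)
move_l([x,y,.15],.15)
im=get_image("wrist");cv2.imwrite("pics/w3.png",im["frame"])
Q=sel(cloud(im),(.63,.148),.045,.062,.08);print("rim",mec(Q),circ(Q,.0275))
move_l([x,y,.0268],.1); print(state()["ft_force"],state()["ee_pos"]); close(); hold(.2); print(state()["finger_gap"])
im=get_image("wrist");cv2.imwrite("pics/w4.png",im["frame"]); print(state()["time"])
E
```

```text
rim (array([625.6, 147. ]), 31.0) (array([0.6272, 0.1481]), 1828)
[ 0.48404716  0.11967626 -0.33785617] [0.62957791 0.14863304 0.02788673]
0.054835474678162896
21.8583
```

View pics/w3.png

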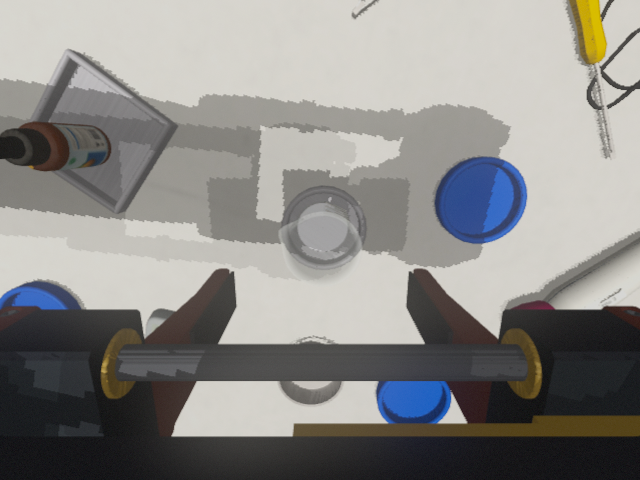

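View pics/w4.png

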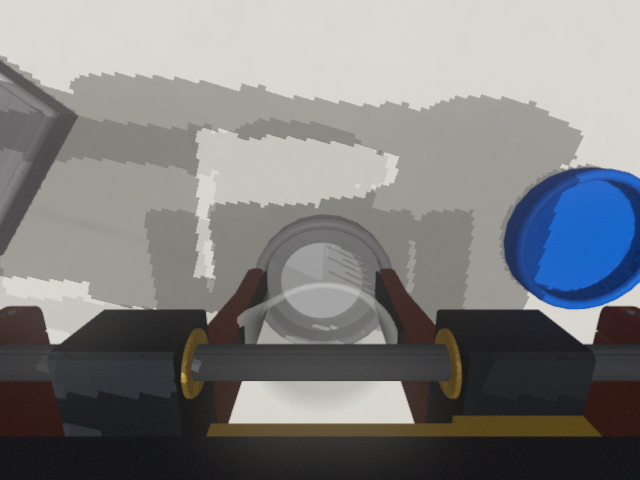

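The gap is the same 55 mm and the beaker at (322,285) stands upright in the tray. The grip held in the earlier lift, so I'll carry it gently to the large tray.

```bash
python3 - <<'E'
from mv import *
x,y=.629,.1485
move_l([x,y,.13],.1); print(state()["finger_gap"])
move_l([.648,-.1995,.13],.12); print(state()["finger_gap"],state()["time"])
im=get_image("wrist");cv2.imwrite("pics/w5.png",im["frame"])
im=get_image("side");cv2.imwrite("pics/s5.png",im["frame"])
E
```

```text
0.054960848121573584
0.05468807357012515 26.1
```

View pics/w5.png

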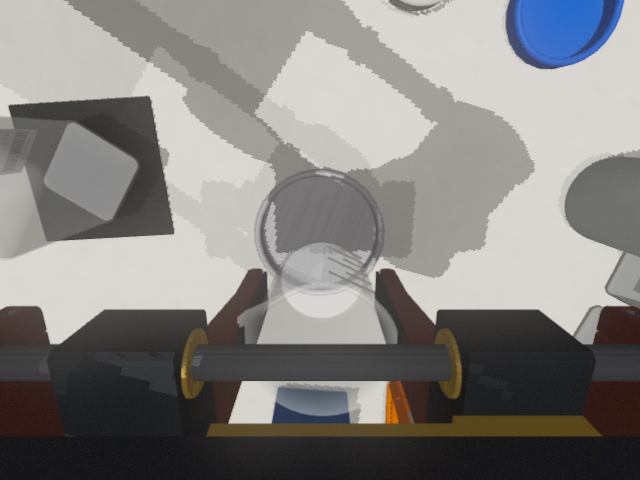

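View pics/s5.png

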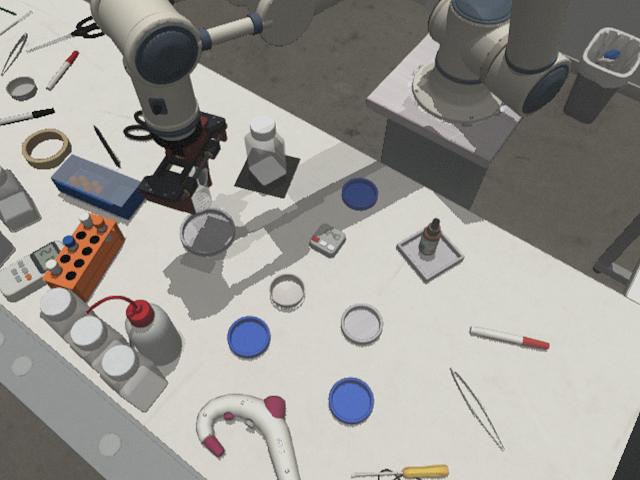

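The beaker hangs level with its base at (322,280), over the tray. I'll place it, then pick up the dropper.

```bash
python3 - <<'E'
from mv import *
x,y=.648,-.1995
move_l([x,y,.05],.12); move_l([x,y,.028],.04); print(state()["ee_pos"],state()["ft_force"]); gripper_open(); hold(.3); move_l([x,y,.2],.15)
move_to([.426,.163,.2],q(2.0))
T=get_image("top");P=cloud(T);Q=sel(P,(.648,-.1995),.045,.062,.080);print("beaker",mec(Q),circ(Q,.0275),np.median(Q[:,2]))
cv2.imwrite("pics/t6.png",T["frame"])
pick(.426,.163,.044,2.0,.18)
im=get_image("wrist");cv2.imwrite("pics/w6.png",im["frame"])
E
```

```text
[ 0.64797326 -0.1994785   0.02785453] [-0.08139017 -0.3194017  -0.20617245]
beaker (array([ 646.2, -200. ]), 30.9) (array([ 0.6477, -0.1982]), 333) 0.07014171332714257
gap 0.032077982594427484
gap 0.03208172479729223 yaw ok [ 0.84529279  1.63731152 -0.45183091] 35.5417
```

View pics/t6.png

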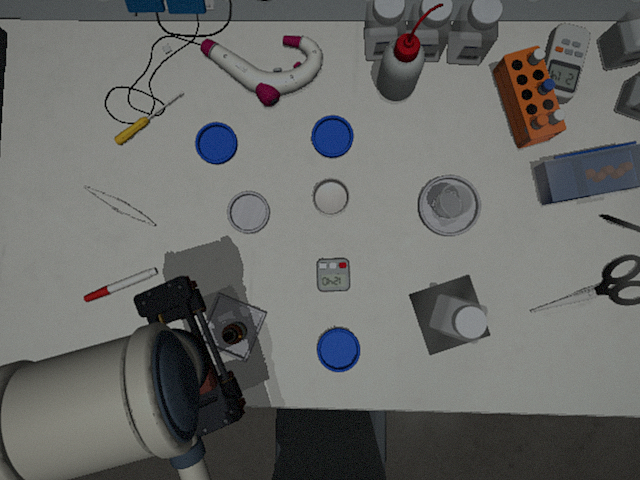

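View pics/w6.png

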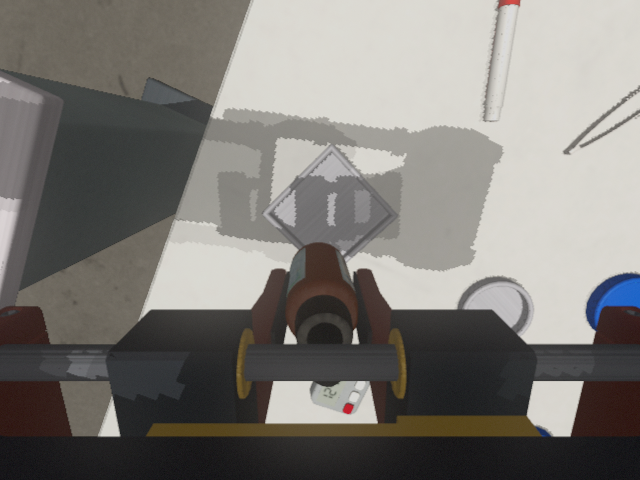

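The beaker stands in the large tray at (449,203), within about 1.5 mm of centre. The dropper is held upright at (320,290). Next it goes to the small tray at (249,212), and the bottle to the square tray.

```bash
python3 - <<'E'
from mv import *
d=np.deg2rad
x,y=.632,.149
move_l([x,y,.16],.15); move_l([x,y,.065],.12); move_l([x,y,.0455],.04); print(state()["ee_pos"],state()["ft_force"]); gripper_open(); hold(.3); move_l([x,y,.2],.15)
move_to([.459,-.202,.24],q(d(72.2)))
T=get_image("top");P=cloud(T)
Q=sel(P,(x,y),.03,.090,.12);print("bulb",mec(Q),np.max(Q[:,2]));Q=sel(P,(x,y),.04,.062,.072);print("body",mec(Q))
cv2.imwrite("pics/t7.png",T["frame"])
pick(.459,-.202,.127,d(72.2),.24)
carry(.432,.1727,.127,d(68.4),.24)
cv2.imwrite("pics/s7.png",get_image("side")["frame"]);print(state()["time"])
E
```

```text
[0.6319222  0.14894495 0.0452909 ] [-0.09196666 -0.04265649 -0.79054725]
bulb (array([630.8, 148.2]), 6.6) 0.10571475524226238
body (array([630.9, 148.1]), 16.2)
gap 0.04804628829507125
gap 0.04813157371945744 yaw ok [ 0.40944333 -0.41102774 -0.86528476] 46.0083
F [ 0.20666417 -0.18058922 -1.0627688 ]
49.6333
```

View pics/t7.png

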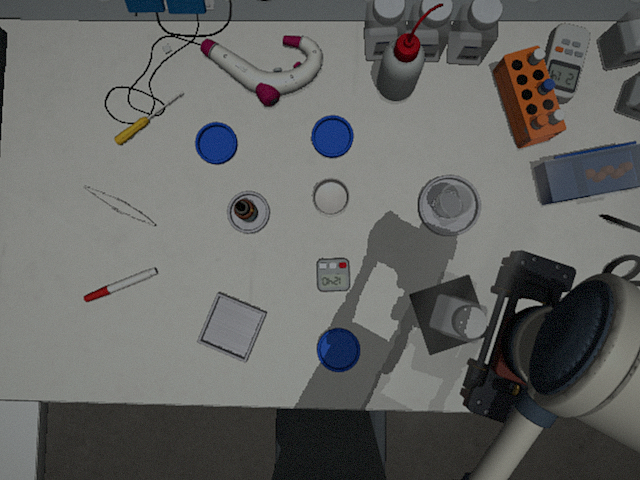

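View pics/s7.png

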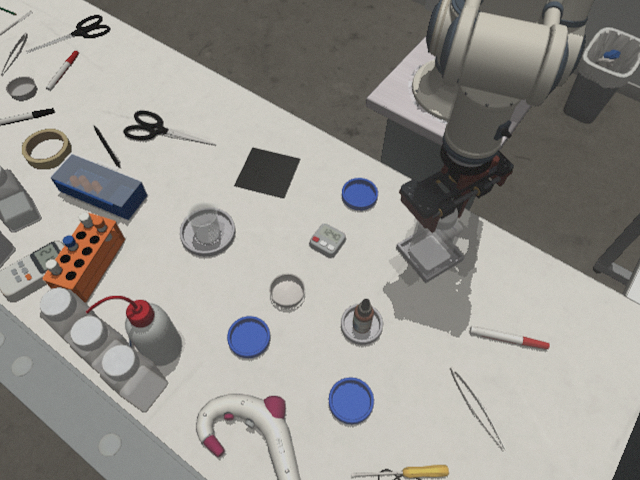

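The dropper stands in the small tray at (362,322) and the beaker at (207,230). The bottle is down inside the square tray at (432,248). I'll release it, retreat and measure everything.

```bash
python3 - <<'E'
from mv import *
gripper_open(); hold(.3); move_l([.432,.1727,.3],.15); move_to([.35,-.35,.35],q(1.2)); hold(.3)
for n in("top","side"):
    I=get_image(n);P=cloud(I);print(n);cv2.imwrite(f"pics/{n}8.png",I["frame"])
    for k,c,R in(("large",(.648,-.1995),.0505),("small",(.632,.149),.0345)):
        Q=sel(P,c,R+.01,.014,.018); Q=Q[np.hypot(*(Q[:,:2]-c).T)>R-.008]; print(k,circ(Q,R))
    Q=sel(P,(.432,.1727),.07,.014,.0185);print("square",rect(Q))
    Q=sel(P,(.432,.1727),.05,.139,.150);print("cap",mec(Q),np.median(Q[:,2]))
    print("shoulder",rect(sel(P,(.432,.1727),.06,.085,.106)))
    Q=sel(P,(.648,-.1995),.05,.066,.080);print("beaker",mec(Q),circ(Q,.0275),np.median(Q[:,2]))
    print("body",mec(sel(P,(.632,.149),.03,.062,.072)),"bulb",mec(sel(P,(.632,.149),.03,.09,.12)))
    print("dish",mec(sel(P,(.663,.003),.05,.015,.03)),"timer",rect(sel(P,(.525,-.001),.045,.013,.03)))
print(state()["time"])
E
```

```text
top
large (array([ 0.6473, -0.2   ]), 435)
small (array([0.6311, 0.1482]), 283)
square ((431.47943115234375, 171.8075408935547), (92.189697265625, 92.14691925048828), 68.97277069091797)
cap (array([432.2, 171.7]), 23.9) 0.14477078342604402
shoulder ((432.59429931640625, 171.64376831054688), (61.856143951416016, 60.88087463378906), 68.78365325927734)
beaker (array([ 645.9, -199.8]), 30.8) (array([ 0.6479, -0.1985]), 303) 0.07064625163028682
body (array([630.9, 148.3]), 16.2) bulb (array([630.9, 147.9]), 6.6)
dish (array([659.7,   4.7]), 32.2) timer ((524.6669921875, -1.3750686645507812), (55.1296272277832, 55.00236892700195), 3.6969494819641113)
side
large (array([ 0.6489, -0.1983]), 240)
small (array([0.6323, 0.1497]), 237)
square ((432.86376953125, 173.38729858398438), (91.826171875, 92.41230010986328), 69.0177993774414)
cap (array([433.9, 173.8]), 24.5) 0.14421375253045488
shoulder ((449.7848205566406, 181.09628295898438), (45.52203369140625, 79.83706665039062), 26.067434310913086)
beaker (array([ 647.4, -197.5]), 30.7) (array([ 0.6494, -0.1969]), 182) 0.06976485052017775
body (array([632.4, 150. ]), 16.3) bulb (array([632.4, 149.2]), 6.8)
dish (array([659.9,   5.9]), 32.9) timer ((526.2628784179688, 0.48993492126464844), (55.415462493896484, 54.72521209716797), 4.280792713165283)
54.3333
```

View pics/side8.png

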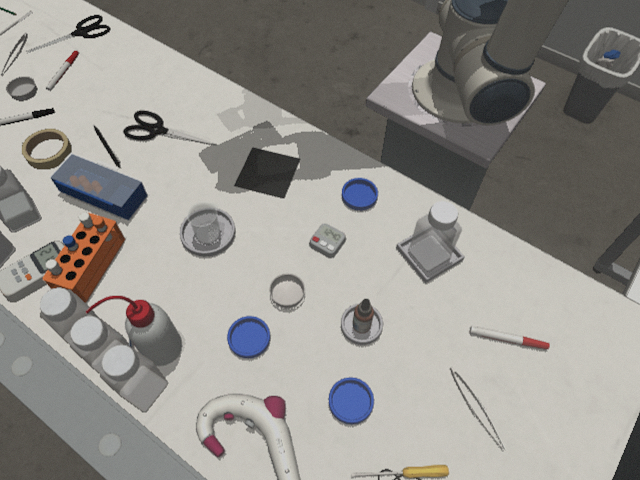

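The picture shows the bottle in the square tray (432,245), the beaker in the large tray (207,230) and the dropper in the small tray (362,322). The arm is clear, so I'm handing in.

```bash
python3 -c "
from bench import *
job_done()"
```

```text
the job is handed in; nothing more can be done
```

All three vessels are in their own trays, upright and released, and the job is handed in at about 54 s with no verdict reported. I stood the bottle on the rubber mat first, moved the beaker to the large tray and the dropper bottle to the small one, then moved the bottle from the mat to the square tray.

Last checks from the top and side cameras:
- **Bottle:** within about 1 mm of the square tray's centre and parallel to it within 1°.
- **Beaker:** about 2 mm from the large tray's centre.
- **Dropper bottle:** under 1 mm from the small tray's centre.
- **Timer and dish:** moved less than 1 mm, within measurement noise.

Two checks disagreed:
- **Beaker grip:** the fingers stopped at 55 mm on the beaker instead of the expected 50 mm wall. I set it down and tried again at almost the same height, with the same result. The grip stayed stable, so I carried it gently and it was placed upright.
- **Side-view bottle angle:** the final side-view angle fit for the bottle came out wrong (a 46 x 80 mm outline instead of 62 x 62), so its angle rests on the top view. The cap position agreed in both views.

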